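Reset the flask shaker's controller

TASK

The shaker's vibration has worked the two blue sensor plugs on its controller loose: press both fully home. Then take the orange stylus from its stand, reach its pin through the yellow-ringed aperture and hold the recessed red reset button down, and finish while still holding it down with the stylus in the gripper. Do not press the button before both plugs are home, and leave the glassware and other things on the bench where they are.

Things in the scene. Friction and masses are not known exactly. Their poses are not given: they have to be found in the camera images.
- controller: White box-shaped shaker controller, fixed to the bench, 170 (x) x 220 (y) x 70 mm high; origin at the centre of its underside, z up. On its level top: a 16 mm round aperture ringed in yellow at local (-35, 65) mm, a blue display panel at (45, 58), and two blue sensor plugs at (40, -20) and (-30, -65). Nothing on it rises over 96 mm above the bench.
- aperture (a point): Centre of the aperture's mouth, level with the controller's top, 70 mm above the bench. The well below is straight, round and vertical, 16 mm wide; the reset button's face lies 22 mm down it.
- button_top (a point): Centre of the face of the red reset button, 14 mm across, at the bottom of the well under the aperture; it moves down with the button.
- reset_button (a joint): Travel of the reset button in m: 0 released, 0.005 fully down against a firm stop. It is sprung: it starts to move at about 1.2 N, is fully down at about 4 N, and comes back up when let go.
- plug_a_top (a point): Centre of the flat top of blue sensor plug a (cap 30 mm across, 14 mm tall), at local (40, -20) mm on the controller. Fully home this point is 88 mm above the bench and the cap sits on its steel collar; at the start it is 4 to 8 mm higher.
- plug_b_top (a point): The same for blue sensor plug b, at local (-30, -65) mm on the controller.
- plug_a (a joint): How far plug a has been pushed in, in m: 0 highest, 0.008 fully home against a firm stop. It slides straight down with about 3 N of friction and stays where it is left.
- plug_b (a joint): The same for plug b.
- stand: Grey tool stand, fixed to the bench, 70 x 70 x 55 mm high, with a vertical 11 mm hole in its middle, 53 mm deep, that holds the stylus; origin at the centre of its underside.
- stylus: Reset stylus, about 35 to 70 g, standing upright in the stand: orange handle 20 mm in diameter and 70 mm long, and below it a steel pin 7 mm in diameter and 50 mm long, which is inside the stand's hole at the start. Origin at the centre of the handle's lower end (55 mm above the bench at the start), z along the handle, away from the pin.
- stylus_tip (a point): Tip of the steel pin, 50 mm below the stylus's origin.
- stylus_grip (a point): Point on the handle's axis 40 mm above its lower end, a good place to grip (95 mm above the bench at the start).
- flask_a: Bystander: stoppered empty conical glass flask, 82 mm wide, 152 mm tall; origin at the centre of its base. It stands beyond the controller and the stand.
- flask_b: Bystander: a second, identical flask.
- dishes: Bystander: stack of two clear dishes with white rims, 91 mm across, 32 mm tall, about 90 mm from the stand's centre on its far side; origin at the centre of its underside.
- timer: Bystander: green bench timer, 55 x 70 x 20 mm, about 95 mm from the stand's centre on its near side; origin at the centre of its underside.
- bottle: Bystander: amber bottle with a blue cap, 70 mm wide, 140 mm tall, at the left; origin at the centre of its base.
- tube_rack: Bystander: orange tube rack, 200 x 75 mm, 92 mm tall with its tubes, at the right; origin at the centre of its underside.

How it is judged:
By the outcome, as a careful person would: the job done as asked, in the order asked, and still so for the second after the job is handed in, while the arm keeps its last pose, push and grip.
It also fails if it takes over 58 s, if anything falls off the work surface, if the arm or the gripper's body presses on something with over 40 N, if the wrist force passes 120 N, or if a joint passes its speed limit or range.

ROBOT

A 6-joint arm with a two-finger parallel gripper is mounted at the origin on the work surface. World frame = base frame: x ahead of the robot, y to its left, z up, the work surface at z = 0. Lengths are in m, angles in rad, forces in N, time in s.
With the tool pointing down it reaches from about 0.3 to 0.775 m from the base axis. Payload 14.6 kg.
Tool frame: the origin (TCP) lies between the finger pads, 19 mm behind the fingertips; this is the grasp point; z points along the fingers, y is the direction in which the jaws open and shut (so a half turn about z gives the same grasp; the last joint's range is limited). The gripper opens to 94 mm and grips with 3 to 60 N. Pads are 16 mm wide; open, the fingers measure 119 mm over their backs; the gripper's body (75 mm by 177 mm) begins 78 mm behind the grasp point.
Start: joints at [-1.363, 0.3, 1.521, -0, 1.321, -0.067], TCP at [0.149, -0.529, 0.224] pointing down, gripper open.
Joint ranges: [-3.03, 3.03], [-0.79, 2.21], [0.23, 2.52], [-1.04, 4.18], [0, 3.07], [-2.55, 2.55]. Speed limits (rad/s): [2.22, 2.22, 2.57, 3.14, 3.14, 3.14].

INTERFACE

Orientations are given as a 3x3 rotation matrix whose columns are the frame's x, y, z axes.
In Python, from station import env gives the robot as it stands.
- The arm moves only by the shell command python3 -m creep 'ROWS' [FORCE]. ROWS is JSON, one flat list of numbers, 7 for each row, row after row: the shift along the tool's x, y, z in cm, then the turn, a rotation vector about the tool's x, y, z in degrees, then the opening, from 0 (shut) to 1 (fully open). A call has 1 to 12 rows; each row is the pose to reach, as a shift and turn from the pose commanded when the call began, along the tool's axes at that moment; what a row does not reach only later rows make up. A row lasts 1/8 s, in which the tool goes at most 62.5 mm and 10.7 degrees, less where a joint would pass 70% of its speed; a pose out of reach is approached as far as the arm can. A call with a gripper value outside its range is refused whole. The fingers move at their own pace and stop on an object; FORCE is the grip in N (left out, the last holds). Time passes only in rows, so rows that repeat a pose let the fingers close. It gives the time, the measured TCP pose, the force and the opening at its end, in the units of the state.
- env.read_state(): the state, without advancing time (a new reading comes with each control period).
- env.grab_frame(name): name is "scene" or "top" or "wrist"; returns (picture, depth): 384x512x3 uint8, red, green, blue; 384x512 float32, m along the optical axis (not along the pixel's ray), 0 where there is no reading.
- env.get_calibration(name): a dict with "vfov" (degrees; the focal length in pixels is half the picture's height over the tangent of half this angle, whatever the lens; pixels are square), "cx", "cy" (the principal point, pixels), "origin" and "attitude" of the camera in the world; the wrist camera has in their place "T_tool_cam" (4x4, takes a point from camera to tool coordinates, whose origin is the TCP and whose axes are the flange's). Camera axes: x right, y down, z forward; pixel columns grow to the right and rows downward; lengths in m; the calibration is good to about 2 mm. A picture is of the moment at which its call begins: read the wrist's pose just before it. get_calibration takes no time and is no camera call.
- env.close_job(): hands the job in, once; it reports no verdict.
Trained networks look in the newest picture that a camera, given by its name, has taken for a name from the list of things; names that differ only in an ending like _2 or _b are one class to them, and where a whole thing is asked for, a point or a joint stands for the part that bears it (a point fixed in the world has none). Each returns a list of dicts, best first, with "score" (0 to 1); they miss things now and then, are a little off and sometimes report something else, mostly with a low value. They report only what shows in the picture. A call takes as long as a camera call.
- env.recognise(query, camera): "extent" ([left, top, right, bottom] in pixels, round what is visible of it).
- env.regions_of(query, camera): "region" (384x512 bool, what is visible of it) and "extent" ([left, top, right, bottom] in pixels, round what is visible of it).
- env.place_of(query, camera): "at" ([row, column] in pixels: a listed point, or the origin of a listed thing).
The state is a dict: "t": time; "joints": joint angles; "joint_vel": joint speeds; "effort": joint torques, N m; "tcp_pos": TCP position; "orientation": TCP orientation; "ft_force": force on the tool from outside, world axes, zero at the start; "wrist_torque": the same for the moment, N m; "opening": finger opening in m.
Only numpy, scipy, OpenCV 4.12 (cv2) and the standard library are available. Lean on these libraries where they do the work, as an engineer would, in place of code of your own. Each camera call takes 0.05 s, during which the arm holds its last target. There are 200 camera calls.

## Working session

There is one attempt and no reset: what is moved stays moved. The work goes in short steps, Python scripts to look and compute and a shell command to move; the robot and the scene stay as the last step left them, time stands still between calls to the robot, and variables do not carry over. Pictures are saved under pics/ and viewed, on a budget of 10 in all, crops included, one or two more only if the job needs it, and the job is handed in when it is done.

```bash
ls; mkdir -p pics
cat > h.py <<'E'
import numpy as np, cv2, json
from station import env
def cam(name, st=None):
    c=env.get_calibration(name)
    f=192/np.tan(np.radians(c["vfov"])/2)
    if name=="wrist":
        T=np.array(c["T_tool_cam"]); st=st or env.read_state()
        R=np.array(st["orientation"]); 
        return f,c["cx"],c["cy"],R@T[:3,:3],np.array(st["tcp_pos"])+R@T[:3,3]
    return f,c["cx"],c["cy"],np.array(c["attitude"]),np.array(c["origin"])
def shoot(name):
    st=env.read_state(); k=cam(name,st); p,d=env.grab_frame(name); return p,d,k
def at_z(k,rc,z):   # pixel [row,col] ray meets plane z
    f,cx,cy,R,o=k; v=R@np.array([(rc[1]-cx)/f,(rc[0]-cy)/f,1]); return o+v*(z-o[2])/v[2]
def at_d(k,rc,d):
    f,cx,cy,R,o=k; return o+R@np.array([(rc[1]-cx)/f,(rc[0]-cy)/f,1])*d
def save(n,p): cv2.imwrite("pics/"+n,cv2.cvtColor(p,cv2.COLOR_RGB2BGR))
Z=dict(aperture=.07,plug_a_top=.094,plug_b_top=.094,stylus_grip=.095,controller=0,stand=0,stylus=.055,button_top=.048)
E
python3 - <<'E'
from h import *
print({k:env.get_calibration("wrist")[k] for k in("vfov","T_tool_cam")})
ims=[]
for n in("top","scene"):
    p,d,k=shoot(n); ims.append(p); print(n,k[4].round(3),k[3].round(3).tolist())
    for q,z in Z.items():
        for r in env.place_of(q,n)[:2]:
            rc=r["at"]; i=np.clip(np.round(rc).astype(int),0,[383,511]); dd=d[i[0],i[1]]
            print(n,q,round(r["score"],2),np.round(rc),at_z(k,rc,z).round(4),at_d(k,rc,dd).round(4))
save("a_top.png",ims[0]);save("a_scene.png",ims[1])
E
```

```text
pics
{'vfov': 66.36551925857952, 'T_tool_cam': array([[-1.70010954e-04, -9.61885225e-01, -2.73453441e-01,
         8.04597742e-02],
       [ 9.99999882e-01, -3.91709517e-05, -4.83932379e-04,
         5.77128055e-04],
       [ 4.54775974e-04, -2.73453491e-01,  9.61885119e-01,
        -1.59796315e-01],
       [ 0.00000000e+00,  0.00000000e+00,  0.00000000e+00,
         1.00000000e+00]])}
top [ 0.413 -0.033  1.049] [[0.006, -0.982, 0.19], [-1.0, -0.009, -0.013], [0.015, -0.19, -0.982]]
top plug_a_top 0.4 [195. 171.] [0.5927 0.1696 0.094 ] [0.5928 0.1697 0.0935]
top plug_b_top 0.57 [215. 191.] [0.5374 0.1139 0.094 ] [0.537  0.1134 0.0971]
top stylus_grip 0.38 [203. 293.] [ 0.5732 -0.1587  0.095 ] [ 0.5683 -0.1549  0.124 ]
top controller 0.88 [219. 177.] [0.5394 0.1677 0.    ] [0.5308 0.1542 0.0708]
top stand 0.96 [208. 289.] [ 0.5721 -0.1612  0.    ] [ 0.5638 -0.1546  0.0544]
top stylus 0.44 [208. 290.] [ 0.5637 -0.157   0.055 ] [ 0.5615 -0.1552  0.0698]
scene [ 1.226 -0.144  0.789] [[0.178, 0.724, -0.667], [0.984, -0.136, 0.115], [-0.008, -0.677, -0.736]]
scene aperture 0.65 [165. 339.] [0.5061 0.2294 0.07  ] [0.5046 0.2302 0.0685]
scene aperture 0.46 [192. 322.] [0.6032 0.146  0.07  ] [0.5997 0.1476 0.066 ]
scene plug_a_top 0.47 [182. 330.] [0.5907 0.1708 0.094 ] [0.5908 0.1708 0.0942]
scene plug_b_top 0.6 [170. 301.] [0.5322 0.1035 0.094 ] [0.53   0.1043 0.0918]
scene stylus_grip 0.6 [191. 205.] [ 0.562  -0.1682  0.095 ] [ 0.5798 -0.1676  0.1137]
scene controller 0.58 [195. 322.] [0.5547 0.1707 0.    ] [0.6134 0.1433 0.0689]
scene stand 0.62 [213. 214.] [ 0.5614 -0.1549  0.    ] [ 0.6042 -0.1542  0.0508]
scene stand 0.3 [164. 341.] [0.4337 0.2713 0.    ] [0.504  0.2345 0.07  ]
scene stylus 0.6 [199. 210.] [ 0.5559 -0.1585  0.055 ] [ 0.5812 -0.1579  0.0827]
scene stylus 0.52 [226. 101.] [ 0.5975 -0.446   0.055 ] [ 0.5986 -0.4454  0.0563]
```

View pics/a_top.png

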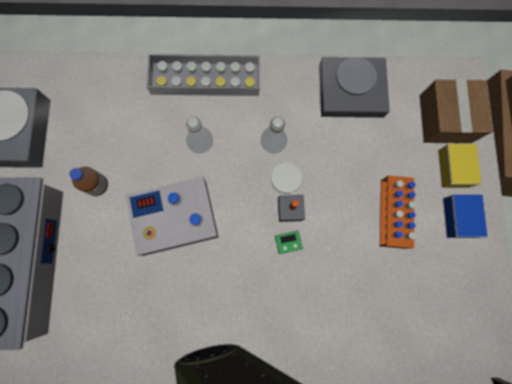

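View pics/a_scene.png

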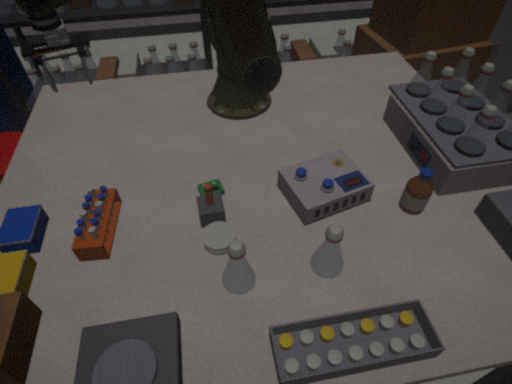

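The top picture shows the controller at about (172,216) px: plug a (174,198), plug b (196,219), aperture (150,233). The stand with the orange stylus is at (291,207), dishes (287,178), timer (288,242). The scene picture agrees. Next I'll look from near with the wrist camera.

```bash
cat >> h.py <<'E'
from scipy.spatial.transform import Rotation as Ro
def goto(p,yaw=None,c=True):
    """shift cm / rotvec deg from the present pose to p; tool down, tool x axis at world yaw (deg)"""
    s=env.read_state(); R=np.array(s["orientation"]); 
    sh=R.T@(np.array(p)-s["tcp_pos"])*100
    rv=np.zeros(3)
    if yaw is not None:
        a=np.radians(yaw); x=np.array([np.cos(a),np.sin(a),0]); z=np.array([0,0,-1.])
        rv=np.degrees(Ro.from_matrix(R.T@np.stack([x,np.cross(z,x),z],1)).as_rotvec())
    print("goto",np.round(p,4),"shift",sh.round(2),"rot",rv.round(1))
def stat():
    s=env.read_state();R=np.array(s["orientation"]);print("t",round(s["t"],2),"tcp",np.round(s["tcp_pos"],4),"yaw",np.degrees(np.arctan2(R[1,0],R[0,0])).round(1),"z",R[:,2].round(3),"F",np.round(s["ft_force"],1),"op",round(s["opening"],4),"q",np.round(s["joints"],2))
E
python3 - <<'E'
from h import *
stat()
goto([.42,.17,.30],16); goto([.42,.17,.30],0); goto([.45,-.157,.28],0)
E
```

```text
t 0.9 tcp [ 0.1492 -0.5294  0.2243] yaw 15.7 z [ 0. -0. -1.] F [-0.2  0.2 -0.8] op 0.0939 q [-1.36  0.3   1.52  0.    1.32 -0.07]
goto [0.42 0.17 0.3 ] shift [ 45.04 -59.97  -7.58] rot [ 0.  -0.  -0.3]
goto [0.42 0.17 0.3 ] shift [ 45.04 -59.97  -7.58] rot [ 0.  -0.  15.7]
goto [ 0.45  -0.157  0.28 ] shift [ 39.05 -27.68  -5.57] rot [ 0.  -0.  15.7]
```

```bash
python3 -m creep '[15,-14,-7.6,0,0,0,0, 30,-28,-7.6,0,0,0,0, 45,-42,-7.6,0,0,0,0, 58.8,-57.1,-7.6,0,0,0,0, 58.8,-57.1,-7.6,0,0,0,0, 58.8,-57.1,-7.6,0,0,0,0, 58.8,-57.1,-7.6,0,0,0,0, 58.8,-57.1,-7.6,0,0,0,0, 58.8,-57.1,-7.6,0,0,0,0, 58.8,-57.1,-7.6,0,0,0,0, 58.8,-57.1,-7.6,0,0,0,0, 58.8,-57.1,-7.6,0,0,0,0]' 20
python3 - <<'E'
from h import *
stat(); goto([.56,.18,.30],15.7)
E
```

```text
t: 2.4
tcp_pos: [0.5234, 0.1163, 0.2959]
orientation: [[0.962, 0.272, 0.0], [0.272, -0.962, -0.0], [0.0, 0.0, -1.0]]
ft_force: [0.9, -1.5, 0.3]
opening: 0.0004
t 2.4 tcp [0.5234 0.1163 0.2959] yaw 15.8 z [ 0. -0. -1.] F [ 0.9 -1.5  0.3] op 0.0004 q [ 0.15  0.22  1.45 -0.    1.47  1.45]
goto [0.56 0.18 0.3 ] shift [ 5.25 -5.14 -0.41] rot [ 0.  -0.   0.1]
```

```bash
python3 -m creep '[5.2,-5.1,0,0,0,0,0, 5.2,-5.1,0,0,0,0,0, 5.2,-5.1,0,0,0,0,0, 5.2,-5.1,0,0,0,0,0]'
cat >> h.py <<'E'
def look(n,qs,fn=None):
    p,d,k=shoot(n)
    for q in qs:
        for r in env.place_of(q,n)[:2]:
            rc=r["at"]; i=np.clip(np.round(rc).astype(int),0,[383,511]); dd=d[i[0],i[1]]
            print(n,q,round(r["score"],2),np.round(rc),"atz",at_z(k,rc,Z[q]).round(4),"depth",at_d(k,rc,dd).round(4))
    if fn: save(fn,p)
    return p,d,k
L=dict(aperture=(-35,65),plug_a_top=(40,-20),plug_b_top=(-30,-65))
E
python3 - <<'E'
from h import *
stat(); p,d,k=look("wrist",["aperture","plug_a_top","plug_b_top","controller"],"b_wrist.png"); np.savez("b.npz",p=p,d=d,R=k[3],o=k[4])
E
```

```text
t: 2.9
tcp_pos: [0.5586, 0.1761, 0.296]
orientation: [[0.963, 0.27, 0.0], [0.27, -0.963, 0.0], [0.0, 0.0, -1.0]]
ft_force: [-0.8, -0.3, -0.2]
opening: 0.0004
t 2.9 tcp [0.5586 0.1761 0.296 ] yaw 15.7 z [ 0.  0. -1.] F [-0.8 -0.3 -0.2] op 0.0004 q [ 0.24  0.34  1.3  -0.    1.5   1.54]
wrist aperture 0.88 [202. 206.] atz [0.4984 0.234  0.07  ] depth [0.4904 0.2362 0.0477]
wrist aperture 0.2 [174. 260.] atz [0.5569 0.1718 0.07  ] depth [0.5567 0.1717 0.0691]
wrist plug_a_top 0.64 [156. 275.] atz [0.5886 0.1626 0.094 ] depth [0.5888 0.1627 0.0957]
wrist plug_a_top 0.54 [220. 478.] atz [ 0.5795 -0.1195  0.094 ] depth [ 0.5735 -0.1531  0.0557]
wrist plug_b_top 0.76 [210. 304.] atz [0.5315 0.1057 0.094 ] depth [0.5316 0.1057 0.0941]
wrist plug_b_top 0.55 [ 19. 347.] atz [0.7548 0.1291 0.094 ] depth [0.7629 0.1244 0.0692]
wrist controller 0.8 [175. 258.] atz [0.5404 0.1712 0.    ] depth [0.5549 0.1752 0.0693]
wrist controller 0.31 [204. 208.] atz [0.4717 0.2357 0.    ] depth [0.4884 0.2318 0.0463]
```

View pics/b_wrist.png

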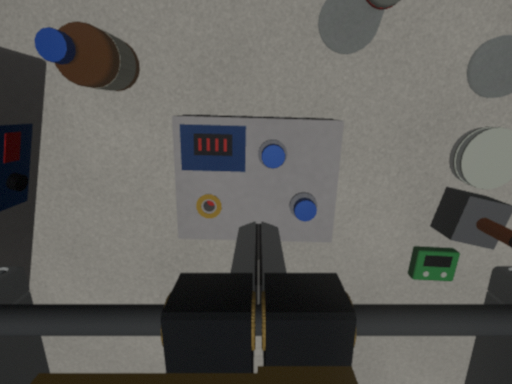

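The wrist picture shows plug a at (273,156), plug b at (305,209) and the yellow ring at (208,206). The closed fingers end at (258,225). I'll refine with colour and depth, then fit the controller's pose.

```bash
cat >> h.py <<'E'
def cloud(k,d):
    f,cx,cy,R,o=k; v,u=np.mgrid[:384,:512]; P=np.stack([(u-cx)/f*d,(v-cy)/f*d,d],-1); return P@R.T+o
def ring(p,d,k,near=None,rad=.03):
    hsv=cv2.cvtColor(p,cv2.COLOR_RGB2HSV); W=cloud(k,d)
    m=(hsv[...,0]>18)&(hsv[...,0]<35)&(hsv[...,1]>110)&(hsv[...,2]>80)&(abs(W[...,2]-.07)<.008)
    if near is not None: m&=np.hypot(W[...,0]-near[0],W[...,1]-near[1])<rad
    v,u=np.nonzero(m); c,_=cv2.minEnclosingCircle(np.stack([u,v],1).astype(np.float32))
    e=cv2.fitEllipse(cv2.convexHull(np.stack([u,v],1).astype(np.int32)))
    print("ring n",m.sum(),e); return at_z(k,(e[0][1],e[0][0]),.07)
def plug(p,d,k,near):
    hsv=cv2.cvtColor(p,cv2.COLOR_RGB2HSV); W=cloud(k,d)
    m=(abs(hsv[...,0].astype(int)-112)<14)&(hsv[...,1]>120)&(np.hypot(W[...,0]-near[0],W[...,1]-near[1])<.025)&(W[...,2]>.084)
    z=np.median(W[...,2][m]); m&=abs(W[...,2]-z)<.004
    v,u=np.nonzero(m); e=cv2.fitEllipse(cv2.convexHull(np.stack([u,v],1).astype(np.int32)))
    print("plug n",m.sum(),"z",z.round(4),np.round(e[1],1)); return at_z(k,(e[0][1],e[0][0]),z)
def fit(pts):
    A=np.array([L[q] for q in pts])/1e3; B=np.array([pts[q][:2] for q in pts]); a0,b0=A.mean(0),B.mean(0)
    U,S,V=np.linalg.svd((A-a0).T@(B-b0)); R=V.T@np.diag([1,np.linalg.det(V.T@U.T)])@U.T
    t=b0-R@a0; print("yaw",np.degrees(np.arctan2(R[1,0],R[0,0])).round(2),"org",t.round(4))
    for q in L: print(q,"fit",(R@np.array(L[q])/1e3+t).round(4),"meas",np.round(pts.get(q,0),4))
E
python3 - <<'E'
from h import *
b=np.load("b.npz"); f,cx,cy,_,_=cam("wrist"); k=(f,cx,cy,b["R"],b["o"]); p,d=b["p"],b["d"]
fit(dict(aperture=ring(p,d,k,(.495,.234)),plug_a_top=plug(p,d,k,(.589,.163)),plug_b_top=plug(p,d,k,(.5315,.1057))))
W=cloud(k,d); print("top z",np.median(W[130:230,185:325,2]).round(4), "stand top", np.median(W[200:225,455:475,2]))
goto([.589,.163,.125],15.7)
E
```

```text
ring n 260 ((208.41880798339844, 205.79859924316406), (22.81413459777832, 24.7191104888916), 111.36170959472656)
plug n 418 z 0.0945 [22.7 23. ]
plug n 364 z 0.094 [21.  21.6]
yaw 14.42 org [0.5446 0.1748]
aperture fit [0.4945 0.2291] meas [0.4943 0.229  0.07  ]
plug_a_top fit [0.5883 0.1654] meas [0.5883 0.165  0.0945]
plug_b_top fit [0.5317 0.1044] meas [0.5319 0.1049 0.094 ]
top z 0.0696 stand top 0.05347766386577821
goto [0.589 0.163 0.125] shift [ 2.52  2.13 17.1 ] rot [ 0. -0. -0.]
```

```bash
python3 -m creep '[2.6,1.8,5,0,0,0,0, 2.6,1.8,10,0,0,0,0, 2.6,1.8,15,0,0,0,0, 2.6,1.8,16.5,0,0,0,0, 2.6,1.8,17.3,0,0,0,0, 2.6,1.8,17.8,0,0,0,0, 2.6,1.8,18.2,0,0,0,0, 2.6,1.8,18.5,0,0,0,0, 2.6,1.8,18.8,0,0,0,0, 2.6,1.8,18.9,0,0,0,0, 2.6,1.8,18.9,0,0,0,0]'; python3 -c "
from h import *
stat()"
```

```text
t: 4.53
tcp_pos: [0.5891, 0.1671, 0.107]
orientation: [[0.962, 0.271, 0.001], [0.271, -0.962, 0.0], [0.001, 0.0, -1.0]]
ft_force: [1.2, -0.4, 4.7]
opening: 0.0004
t 4.53 tcp [0.5891 0.1671 0.107 ] yaw 15.7 z [ 0.001  0.    -1.   ] F [ 1.2 -0.4  4.7] op 0.0004 q [0.22 0.55 1.45 0.   1.14 1.51]
```

```bash
python3 -m creep '[0,0,0.05,0,0,0,0, 0,0,0.1,0,0,0,0, 0,0,0.1,0,0,0,0]'|grep -E "tcp|force"; python3 -m creep '[0,0,0.05,0,0,0,0, 0,0,0.1,0,0,0,0, 0,0,0.1,0,0,0,0]'|grep -E "tcp|force"
```

```text
tcp_pos: [0.5892, 0.1672, 0.1069]
ft_force: [-1.2, -1.2, 13.5]
tcp_pos: [0.5893, 0.1672, 0.1067]
ft_force: [-6.0, -0.7, 19.7]
```

Plug a hit a firm stop: the force rose to 20 N at the expected height. Next is plug b.

```bash
python3 -m creep '[0,0,-2.5,0,0,0,0, -3.6,2.2,-2.5,0,0,0,0, -7.2,4.45,-2.5,0,0,0,0, -7.2,4.45,-2,0,0,0,0, -7.2,4.45,-1.2,0,0,0,0, -7.2,4.45,-0.8,0,0,0,0, -7.2,4.45,-0.5,0,0,0,0, -7.2,4.45,-0.3,0,0,0,0, -7.2,4.45,-0.2,0,0,0,0, -7.2,4.45,-0.1,0,0,0,0, -7.2,4.45,0,0,0,0,0, -7.2,4.45,0,0,0,0,0]'; python3 -c "
from h import *
stat()"
```

```text
t: 6.78
tcp_pos: [0.5319, 0.1051, 0.1066]
orientation: [[0.962, 0.272, 0.001], [0.272, -0.962, 0.001], [0.001, -0.0, -1.0]]
ft_force: [-11.2, -1.0, 23.5]
opening: 0.0007
t 6.78 tcp [0.5319 0.1051 0.1066] yaw 15.8 z [ 0.001  0.001 -1.   ] F [-11.2  -1.   23.5] op 0.0007 q [0.13 0.41 1.67 0.   1.07 1.42]
```

```bash
python3 -m creep '[0,0,-5,0,0,0,0, 0,0,-11,0,0,0,0, 0,0,-17,0,0,0,0, 0,0,-19.4,0,0,0,0, 0,0,-19.4,0,0,0,0]' >/dev/null
python3 - <<'E'
from h import *
stat(); p,d,k=shoot("wrist")
for n in((.5883,.1654),(.5319,.1047)): print(plug(p,d,k,n).round(4))
print(ring(p,d,k,(.494,.229)).round(4))
E
python3 -m creep '[-1,6,0,0,0,0,0.6, -2,12,0,0,0,0,0.6, -2.3,18,0,0,0,0,0.6, -2.3,24,0,0,0,0,0.6, -2.3,25.9,0,0,0,0,0.6, -2.3,25.9,0,0,0,0,0.6, -2.3,25.9,0,0,0,0,0.6]' >/dev/null
python3 - <<'E'
from h import *
stat(); p,d,k=look("wrist",["stylus_grip","stylus","stand"],"c_wrist.png"); np.savez("c.npz",p=p,d=d,R=k[3],o=k[4])
W=cloud(k,d); hsv=cv2.cvtColor(p,cv2.COLOR_RGB2HSV)
m=((hsv[...,0]<14)&(hsv[...,1]>150)&(W[...,2]>.058)&(W[...,2]<.14)&(np.hypot(W[...,0]-.565,W[...,1]+.156)<.04))
v,u=np.nonzero(m); print("orange",m.sum(),u.min(),u.max(),v.min(),v.max(),"zmax",W[...,2][m].max())
t=m&(W[...,2]>.121); v,u=np.nonzero(t); print("top",t.sum(),at_z(k,(v.mean(),u.mean()),.125).round(4),W[t].mean(0).round(4))
s=(abs(W[...,2]-.055)<.005)&(np.hypot(W[...,0]-.565,W[...,1]+.156)<.06)
print("stand rect",cv2.minAreaRect((W[s][:,:2]*1000).astype(np.float32)))
E
```

```text
t 7.4 tcp [0.532  0.1048 0.2999] yaw 15.7 z [ 0.003  0.    -1.   ] F [-0.4  0.4  0.1] op 0.0004 q [0.13 0.23 1.43 0.   1.48 1.42]
plug n 435 z 0.0873 [22.8 24.1]
[0.5881 0.1644 0.0873]
plug n 375 z 0.0871 [21.3 21.8]
[0.5316 0.1042 0.0871]
ring n 295 ((162.0293731689453, 173.8284149169922), (23.8746280670166, 25.886825561523438), 127.02445220947266)
[0.4943 0.2288 0.07  ]
t 8.32 tcp [ 0.5796 -0.1494  0.2981] yaw 15.8 z [-0.001  0.    -1.   ] F [-0.   0.9  0.1] op 0.0565 q [-0.31  0.37  1.26  0.    1.51  0.98]
wrist stylus_grip 0.93 [188. 262.] atz [ 0.5657 -0.1595  0.095 ] depth [ 0.5733 -0.1569  0.1249]
wrist stylus_grip 0.64 [ 11. 272.] atz [ 0.7606 -0.1148  0.095 ] depth [ 0.7642 -0.1143  0.0824]
wrist stylus 0.69 [174. 264.] atz [ 0.5748 -0.1589  0.055 ] depth [ 0.5794 -0.1572  0.0774]
wrist stand 0.74 [157.  55.] atz [0.5011 0.1593 0.    ] depth [0.5311 0.1041 0.0879]
orange 191 258 273 183 197 zmax 0.12581984054726275
top 191 [ 0.5718 -0.161   0.125 ] [ 0.5715 -0.161   0.1241]
stand rect ((571.3885498046875, -161.8575439453125), (70.33788299560547, 69.97718048095703), 2.6205217838287354)
```

View pics/c_wrist.png

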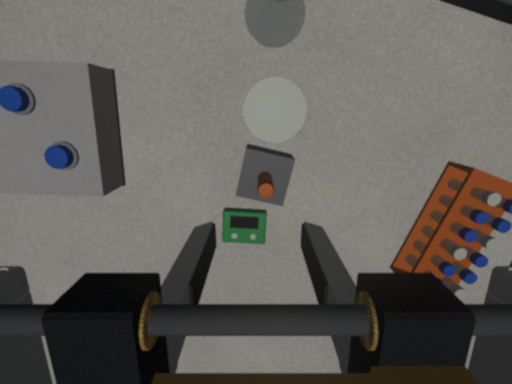

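Both plugs are home (tops at about 87 mm). The picture shows the stylus top at (266,190) px. It measures (0.5716, -0.161), and the stand's rectangle centre agrees. I'll grip it now.

```bash
python3 -m creep '[-1.1,0.9,5,0,0,0,0.6, -1.1,0.9,10,0,0,0,0.6, -1.1,0.9,14,0,0,0,0.6, -1.1,0.9,17,0,0,0,0.6, -1.1,0.9,19,0,0,0,0.6, -1.1,0.9,20.3,0,0,0,0.6, -1.1,0.9,20.3,0,0,0,0.6, -1.1,0.9,20.3,0,0,0,0.6]'|grep -E "tcp|force"; python3 -m creep '[0,0,0,0,0,0,0.12, 0,0,0,0,0,0,0.12, 0,0,0,0,0,0,0.12, 0,0,0,0,0,0,0.12, 0,0,0,0,0,0,0.12, 0,0,0,0,0,0,0.12]' 45
python3 - <<'E'
from h import *
stat(); p,d,k=shoot("wrist"); save("d_wrist.png",p)
E
```

```text
tcp_pos: [0.572, -0.1625, 0.0966]
ft_force: [0.4, 0.0, -0.3]
t: 10.28
tcp_pos: [0.5716, -0.1625, 0.0957]
orientation: [[0.962, 0.271, 0.0], [0.271, -0.962, -0.0], [0.0, 0.0, -1.0]]
ft_force: [-0.3, -0.6, 1.2]
opening: 0.0194
t 10.28 tcp [ 0.5716 -0.1625  0.0957] yaw 15.7 z [ 0. -0. -1.] F [-0.3 -0.6  1.2] op 0.0194 q [-0.34  0.53  1.52 -0.    1.1   0.96]
```

```bash
python3 -m creep '[0,0,-1.5,0,0,0,0, 0,0,-3,0,0,0,0, 0,0,-5,0,0,0,0, 0,0,-8,0,0,0,0, 0,0,-11,0,0,0,0, 0,0,-15,0,0,0,0, 0,0,-15,0,0,0,0, 0,0,-15,0,0,0,0]'
python3 - <<'E'
from h import *
stat(); p,d,k=shoot("wrist"); save("e_wrist.png",p)
for q in("stylus_tip","stylus_grip","stylus"):print(q,env.place_of(q,"wrist")[:2])
q,d2,k2=shoot("scene"); 
for n in("stylus_tip","stylus"):print("scene",n,env.place_of(n,"scene")[:2])
save("e_both.png",np.hstack([p[:,120:400],cv2.resize(q[110:270,150:310],(384,384))]))
E
```

```text
t: 11.32
tcp_pos: [0.5713, -0.1624, 0.2454]
orientation: [[0.962, 0.271, -0.0], [0.271, -0.962, 0.0], [-0.0, -0.0, -1.0]]
ft_force: [0.9, -0.6, -0.8]
opening: 0.0195
t 11.32 tcp [ 0.5713 -0.1624  0.2454] yaw 15.7 z [-0.  0. -1.] F [ 0.9 -0.6 -0.8] op 0.0195 q [-0.34  0.38  1.36 -0.    1.4   0.96]
stylus_tip [{'at': [205.5, 257.4], 'score': 0.85}]
stylus_grip [{'at': [247.6, 255.7], 'score': 0.82}, {'at': [100.0, 265.4], 'score': 0.17}]
stylus [{'at': [220.5, 259.3], 'score': 0.61}]
scene stylus_tip [{'at': [179.5, 207.9], 'score': 0.79}, {'at': [160.1, 201.8], 'score': 0.47}]
scene stylus [{'at': [159.9, 201.4], 'score': 0.7}, {'at': [240.2, 218.6], 'score': 0.6}]
```

View pics/e_both.png

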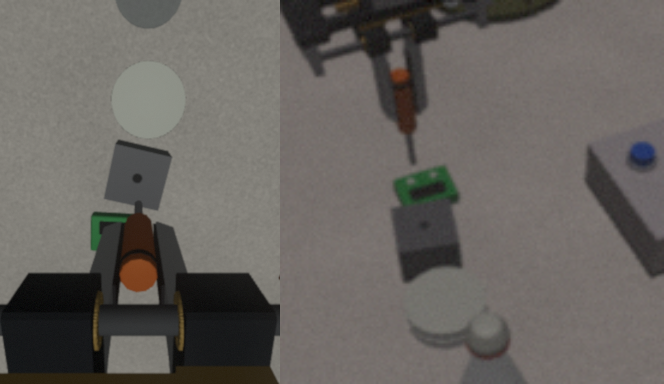

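The stylus is held upright: pin tip at about (257,205) in the wrist picture, and the stand's hole is empty.

Run:
```python
from h import *
k=cam("wrist"); s=env.read_state(); t=np.array(s["tcp_pos"]); R=np.array(s["orientation"])
for rc,dz in(((205.5,257.4),.0907),((220.5,259.3),.0407)):
    w=at_z(k,rc,t[2]-dz); print((R.T@(w-t)).round(4))
goto([.4943,.229,.225],15.7)
```

```text
[-0.0025 -0.0001  0.0907]
[0.0026 0.0014 0.0407]
goto [0.4943 0.229  0.225 ] shift [  3.19 -39.77   2.03] rot [-0.  0.  0.]
```

```bash
python3 -m creep '[0.3,-4,0,0,0,0,0, 0.7,-9,0,0,0,0,0, 1.1,-14.5,0,0,0,0,0, 1.6,-20,0,0,0,0,0, 2,-25.5,0,0,0,0,0, 2.5,-31,0,0,0,0,0, 2.9,-36,0,0,0,0,0, 3.2,-39.8,0,0,0,0,0, 3.2,-39.8,1,0,0,0,0, 3.2,-39.8,3,0,0,0,0, 3.2,-39.8,4.5,0,0,0,0, 3.2,-39.8,4.5,0,0,0,0]'
cat > tip.py <<'E'
from h import *
import sys
stat(); p,d,k=shoot("wrist"); s=env.read_state(); t=np.array(s["tcp_pos"]); R=np.array(s["orientation"])
r=env.place_of("stylus_tip","wrist"); print(r[:2])
if r: print("tip",at_z(k,r[0]["at"],t[2]-.0907).round(4), "toolframe",(R.T@(at_z(k,r[0]["at"],t[2]-.0907)-t)).round(4))
a=env.place_of("aperture","wrist"); print("ap",[(x["score"],at_z(k,x["at"],.07).round(4)) for x in a[:2]])
try: print(ring(p,d,k,(.494,.229)).round(4))
except Exception as e: print(e)
v,u=(int(x) for x in r[0]["at"]) if r else (205,257)
save(sys.argv[1],cv2.resize(p[max(0,v-50):v+50,u-66:u+67],(532,400),interpolation=cv2.INTER_CUBIC)); print("crop origin",u-66,max(0,v-50),"x4")
E
python3 tip.py f.png
```

```text
t: 13.18
tcp_pos: [0.4942, 0.2285, 0.1995]
orientation: [[0.963, 0.271, -0.002], [0.271, -0.963, -0.001], [-0.002, 0.0, -1.0]]
ft_force: [0.2, -0.1, 0.4]
opening: 0.0192
t 13.18 tcp [0.4942 0.2285 0.1995] yaw 15.7 z [-0.002 -0.001 -1.   ] F [ 0.2 -0.1  0.4] op 0.0192 q [ 0.37  0.31  1.57 -0.    1.27  1.66]
[{'at': [204.0, 255.8], 'score': 0.81}]
tip [0.4929 0.2297 0.1098] toolframe [-0.0013 -0.0014  0.0907]
ap [(0.84, array([0.4939, 0.2319, 0.07  ]))]
ring n 466 ((257.3271789550781, 190.59359741210938), (32.09622573852539, 33.5776481628418), 92.33963012695312)
[0.4945 0.2289 0.07  ]
crop origin 189 154 x4
```

View pics/f.png

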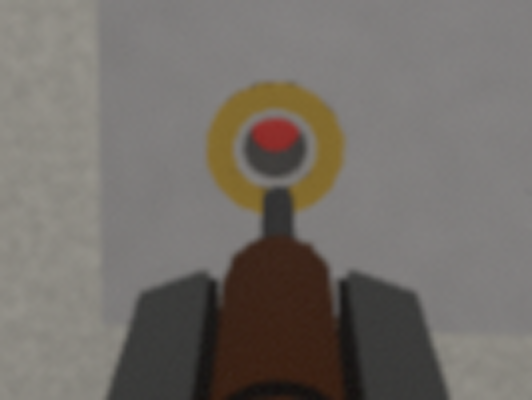

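The pin tip, at crop (279,190), is in line with the ring centre, at (275,148), once height is allowed for. The offset is about 1 mm against 4.5 mm of clearance, so I'll descend.

```bash
python3 -m creep '[0,0,1,0,0,0,0, 0,0,2,0,0,0,0, 0,0,2.6,0,0,0,0, 0,0,3.1,0,0,0,0, 0,0,3.5,0,0,0,0, 0,0,3.8,0,0,0,0, 0,0,4.0,0,0,0,0, 0,0,4.0,0,0,0,0]'; python3 tip.py g.png
```

```text
t: 14.32
tcp_pos: [0.4944, 0.2293, 0.1606]
orientation: [[0.962, 0.271, -0.0], [0.271, -0.962, 0.0], [-0.0, -0.0, -1.0]]
ft_force: [0.3, -0.5, 0.6]
opening: 0.0195
t 14.32 tcp [0.4944 0.2293 0.1606] yaw 15.7 z [-0.  0. -1.] F [ 0.3 -0.5  0.6] op 0.0195 q [0.37 0.35 1.61 0.   1.18 1.66]
[{'at': [205.0, 258.1], 'score': 0.8}]
tip [0.4926 0.2283 0.07  ] toolframe [-0.002   0.0005  0.0907]
ap [(0.7, array([0.4948, 0.2333, 0.07  ])), (0.65, array([0.4499, 0.2169, 0.07  ]))]
ring n 546 ((257.9620361328125, 202.85606384277344), (36.62346649169922, 38.304073333740234), 88.98912048339844)
[0.4945 0.229  0.07  ]
crop origin 192 155 x4
```

View pics/g.png

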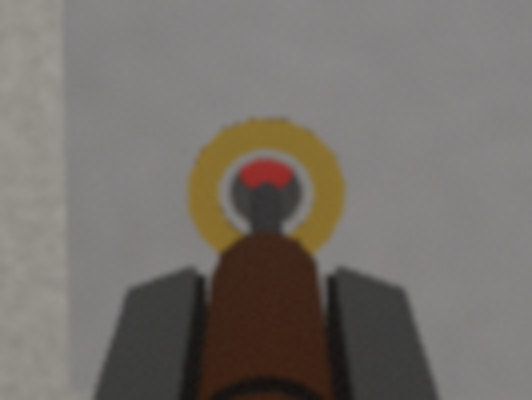

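The pin is centred in the well mouth. Now down onto the button.

```bash
python3 -m creep '[0,0,0.5,0,0,0,0, 0,0,1,0,0,0,0, 0,0,1.5,0,0,0,0, 0,0,1.9,0,0,0,0, 0,0,1.9,0,0,0,0]'|grep -E "tcp|force"; python3 -m creep '[0,0,0.2,0,0,0,0, 0,0,0.4,0,0,0,0, 0,0,0.6,0,0,0,0, 0,0,0.7,0,0,0,0, 0,0,0.8,0,0,0,0, 0,0,0.8,0,0,0,0]'
```

```text
tcp_pos: [0.4943, 0.2292, 0.1412]
ft_force: [-0.2, 0.0, 0.2]
t: 15.85
tcp_pos: [0.4945, 0.2293, 0.1337]
orientation: [[0.962, 0.271, 0.0], [0.271, -0.962, 0.0], [0.0, -0.0, -1.0]]
ft_force: [-0.1, -0.5, 2.7]
opening: 0.0193
```

```bash
python3 -m creep '[0,0,0.05,0,0,0,0, 0,0,0.1,0,0,0,0, 0,0,0.1,0,0,0,0]'|grep -E "tcp|force|open"; python3 -m creep '[0,0,0.05,0,0,0,0, 0,0,0.1,0,0,0,0, 0,0,0.1,0,0,0,0]'|grep -E "tcp|force|open"
```

```text
tcp_pos: [0.4946, 0.2294, 0.1334]
ft_force: [-1.6, -0.9, 9.8]
opening: 0.0193
tcp_pos: [0.4948, 0.2294, 0.1331]
ft_force: [-3.1, -1.4, 17.2]
opening: 0.0192
```

```bash
python3 -m creep '[0,0,0,0,0,0,0, 0,0,0,0,0,0,0, 0,0,0,0,0,0,0, 0,0,0,0,0,0,0]'|grep -E "tcp|force|open"
python3 - <<'E'
from h import *
p,d,k=shoot("wrist")
for n in((.5883,.1654),(.5319,.1047)): print(plug(p,d,k,n).round(4))
save("h.png",p); stat()
q,_,_=shoot("top"); save("h2.png",np.vstack([p[:260],q[130:270]]))
E
```

```text
tcp_pos: [0.4948, 0.2295, 0.1331]
ft_force: [-3.0, -2.1, 16.4]
opening: 0.0195
plug n 1472 z 0.0872 [41.4 45.6]
[0.5878 0.1657 0.0872]
plug n 1136 z 0.0872 [36.  40.7]
[0.5316 0.1055 0.0872]
t 17.15 tcp [0.4948 0.2294 0.1331] yaw 15.7 z [ 0.002  0.001 -1.   ] F [-2.7 -1.1 16.4] op 0.0195 q [ 0.37  0.38  1.64 -0.    1.12  1.66]
```

View pics/h2.png

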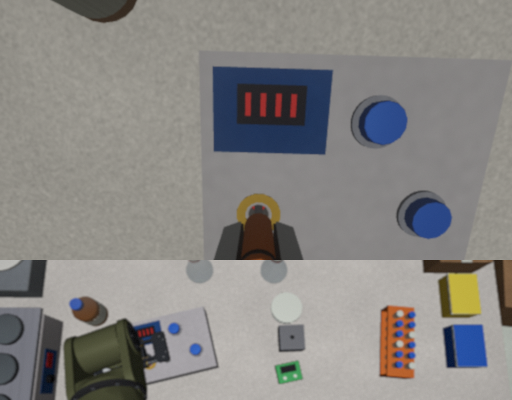

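The pin is in the ring at (258,212), both plug caps are down on their collars, and the bystanders are where they were. The force is steady at about 16 N, so I'm handing in.

```bash
python3 -c "
from h import *
print(env.close_job()); stat()"
```

```text
the job is handed in; nothing more can be done
None
the job is handed in; nothing more can be done
```

I pressed both plugs home, then took the stylus and held the reset button down. I handed the job in at about 17 s with the stylus still in the gripper; no verdict came back.

- **Plugs:** I pressed plug a, then plug b, with the closed fingertips until each hit a firm stop, at about 20 N and 23 N. In the last picture both tops measured 87.2 mm. That is just under the nominal 88 mm and within the 2 mm calibration, and they started at about 94 mm.
- **Stylus and button:** I gripped the stylus at 45 N and took it out of the stand. The pin went into the well centred, without touching its sides. The force passed the button's 4 N and reached a firm stop. It held steady at about 16 N, with the stylus not slipping in the last readings.
- **Bystanders:** in the last top picture the things it shows look unmoved. The flasks and bottle were judged by eye only.
- **Disagreements:** the networks put the aperture and pin tip 2 to 4 mm off in places. I relied on the colour fit of the yellow ring and the close-up pictures instead. I could not read the button's travel directly, so "fully down" rests on the force and the height.

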